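# Lock the filter cover of an incubator air unit

### The job

The grey filter cover on top of the air-supply unit stands ajar on its sprung hinge. Set your fingertips in the slot of its round quarter-turn fastener, press the cover down shut, and while it is down turn the fastener clockwise to its stop, so that the cover stays locked flush when you let go. Do not lift the cover further open, and leave the other things on and around the unit where they are.

Things in the scene. Friction and masses are not known exactly. Their poses are not given: they have to be found in the camera images.
- unit: air-supply unit of a microscope incubator: white case 300 (its x, front to back) x 260 (y) x 110 mm high, fixed on the bench, yaw within 0.45 rad. Origin: centre of its underside, at bench height. +x points from its front (display, knob, switch) to its back, +y to its left side, z up. A grey hinged cover closes the filter bay in its top; behind it is a plain deck.
- hinge (a point): middle of the cover's hinge line, level and parallel to the unit's y; 66 mm behind the unit's origin, 114 mm above the bench, fixed to the unit. The cover is a grey plate 180 mm wide (y), 4 mm thick, from 4 to 201 mm in front of this line; shut, its top is 116 mm above the bench.
- cover (a joint): cover angle, rad: 0 = shut on its gasket, grows as the front edge rises. Starts ajar, 0.15 to 0.4. A sprung, damped hinge holds it there and lifts it again (to about 0.2) when let go unlocked; holding it shut takes 4 to 6 N at the fastener. Locked, it rests at up to 0.01.
- latch (a joint): fastener angle, rad: 0 = open (slot points along the unit's -y), grows clockwise seen from above, stop at 1.571 = locked (slot points along the unit's -x, to the front edge). Starts 0 to 0.3, stays put; turning takes 2 to 4 N at the slot. A cam tongue under it grips a ledge over the last 0.5 rad, only if the cover is held within 0.02 rad of shut; else it hits or rides over the rim.
- disc (a point): centre of the fastener's top face, on its turning axis, 136 mm in front of the hinge line, flush with the cover's top face; fixed to the cover. The fastener is a bare aluminium disc, diameter 112 mm, let flush into the cover; the floor of its slot is black.
- slot (a point): middle of the slot's floor, 30.5 mm from the turning axis; turns with the disc; x points outwards along the slot, z out of the cover; 100 mm above the bench when shut. The slot is a blind pocket on one side of the disc's centre, 40 mm wide, 39 mm long (11 to 50 mm from the axis), 16 mm deep, walls upright. Press its floor, push its side wall; it turns freest if the fingertips turn with it.
- filter: spare round filter cartridge, white pleats between grey end discs, diameter 62, height 40, standing on the unit's rear deck (mm). Loose bystander; origin at the centre of its underside. To be left alone.
- vial: small amber jar with a black cap, diameter about 40, height 75, standing on the unit's rear deck (mm). Loose bystander; origin at the centre of its underside. To be left alone.
- petri: stack of three clear dishes, diameter 92, height 44, on the bench beside the unit (to the left of it seen from the robot) (mm). Loose bystander; origin at the centre of its underside. To be left alone.
- tube_rack: grey rack 60 x 110 x 60 with five capped clear tubes that reach 106 high, on the bench beside the unit (to the right) (mm). Loose bystander; origin at the centre of its underside. To be left alone.
- media_bottle: glass bottle with a blue cap, diameter 76, height about 155, on the bench away from the unit (mm). Loose bystander; origin at the centre of its underside. To be left alone.
- well_plate: clear lidded multi-well plate 127 x 85 x 21, on the bench away from the unit (mm). Loose bystander; origin at the centre of its underside. To be left alone.
- flask: clear flat culture flask lying down, about 147 x 82 x 36, white cap, on the bench away from the unit (mm). Loose bystander; origin at the centre of its underside. To be left alone.
- tip_box: box of pipette tips, grey with a clear top, 125 x 88 x 73, on the bench away from the unit (mm). Loose bystander; origin at the centre of its underside. To be left alone.

How it is judged:
By the outcome, as a careful person would: the job done as asked, in the order asked, and still so for the second after the job is handed in, with the robot touching nothing.
It also fails if it takes over 42 s, if anything falls off the work surface, if the arm or the gripper's body presses on something with over 40 N, if the wrist force passes 120 N, or if a joint passes its speed limit or range.

### The arm

A 6-joint arm with a two-finger parallel gripper is mounted at the origin on the work surface. World frame = base frame: x ahead of the robot, y to its left, z up, the work surface at z = 0. Lengths are in m, angles in rad, forces in N, time in s.
With the tool pointing down it reaches from about 0.225 to 0.875 m from the base axis. Payload 3.4 kg.
Tool frame: the origin (TCP) lies on the mounting face of the last link; the fingertips stand 173 mm ahead of it and the grasp point (between the pads) lies 155 mm ahead of it; x points along the fingers, y is the direction in which the jaws open and shut, and the axes are right-handed (so a half turn about x gives the same grasp; the last joint's range is limited). The gripper opens to 85 mm and grips with 20 to 120 N. Pads are 22 mm wide; open, the fingers measure 114 mm over their backs; the gripper's body (76 mm by 85 mm) begins 54 mm behind the grasp point. The pads swing forward as they close: fully open they stand 13 mm farther back than shut.
Start: joints at [1.214, 0.276, 1.505, -0, 1.361, -0.121], TCP at [0.134, 0.559, 0.405] pointing down, gripper open.
Joint ranges: [-2.89, 2.89], [-0.75, 2.08], [0.22, 2.7], [-1.18, 4.32], [0.11, 2.71], [-2.7, 2.7]. Speed limits (rad/s): [2.57, 2.57, 3.14, 3.14, 3.14, 3.14].

### API

Orientations are given as a unit quaternion [w, x, y, z].
In Python, from rig import manip gives the robot as it stands.
- The arm moves only by the tool arm_command, never from a script. Its argument "targets" is a list of rows, each an object with "dp": the shift along the tool's x, y, z in m, a list of three; "turn": the turn, a rotation vector about the tool's x, y, z in degrees, a list of three; "grip": the opening, from -1 (shut) to 1 (fully open). In form: [{"dp": [tx, ty, tz], "turn": [wx, wy, wz], "grip": grip}, ...]. A call has 1 to 8 rows; each row shifts and turns the commanded pose from where the row before left it, along the tool's axes as they then stand; what a row does not reach is not made up. A row lasts 1/10 s, in which the tool goes at most 50 mm and 8.59 degrees, less where a joint would pass 70% of its speed; a pose out of reach is approached as far as the arm can. A call with a gripper value outside its range is refused whole. The fingers move at their own pace and stop on an object; "grip_force" is the grip in N (left out, the last holds). Time passes only in rows, so rows that do not move let the fingers close. It gives the time, the measured TCP pose, the force and the opening at its end, in the units of the state.
- manip.get_state(): the state, without advancing time (a new reading comes with each control period).
- manip.get_image(name): name is "scene" or "top" or "wrist"; returns the picture (400x640x3 uint8, red, green, blue); there is no depth.
- manip.calibration(name): a dict with "fx", "fy", "cx", "cy" (pixels), "R" (3x3) and "t" (3): a world point X has camera coordinates R X + t. Camera axes: x right, y down, z forward; pixel columns grow to the right and rows downward; lengths in m; the calibration is good to about 2 mm. A picture is of the moment at which its call begins: read the wrist's pose just before it. calibration takes no time and is no camera call; for the wrist camera it gives the pose at the moment of the call.
- manip.sign_off(): hands the job in, once; it reports no verdict.
The state is a dict: "clock": time; "qpos": joint angles; "qd": joint speeds; "effort": joint torques, N m; "position": TCP position; "ee_rot": TCP orientation; "contact_force": force on the tool from outside, world axes, zero at the start; "moment": the same for the moment, N m; "width": finger opening in m.
Only numpy, scipy, OpenCV 4.12 (cv2) and the standard library are available. Lean on these libraries where they do the work, as an engineer would, in place of code of your own. Each camera call takes 0.05 s, during which the arm holds its last target.

## Working session

There is one attempt and no reset: what is moved stays moved. The work goes in short steps, Python scripts to look and compute and a tool call to move; the robot and the scene stay as the last step left them, time stands still between calls to the robot, and variables do not carry over. Pictures are saved under pics/ and viewed, and the job is handed in when it is done.

Besides the shell and the picture viewer there is one more tool, called as name(argument=value, ...) on one line, values as JSON. arm_command: Moves the arm, as the interface text tells. Its arguments: {"type":"object","properties":{"targets":{"type":"array"},"grip_force":{"type":"number"}},"required":["targets"]}

```bash
mkdir -p pics; python3 - <<'E'
from rig import manip
import cv2
print(manip.get_state())
for n in ["scene","top","wrist"]:
    c=manip.calibration(n); print(n,c)
    cv2.imwrite(f"pics/{n}0.png",manip.get_image(n)[:,:,::-1])
E
```

```text
{'clock': 0.0, 'qpos': array([ 1.21402068e+00,  2.76573931e-01,  1.50614796e+00,  1.70643733e-05,
        1.36072304e+00, -1.20994160e-01]), 'qd': array([ 1.24868089e-05, -4.10793708e-04, -5.44699680e-04, -1.00254666e-03,
        6.84030318e-04,  5.34351947e-04]), 'effort': array([-3.08517365e-04, -4.16777050e+01, -2.45797223e+01, -1.36876946e-05,
        1.12489332e-02,  6.88169266e-06]), 'position': array([0.13424055, 0.55887664, 0.40384554]), 'ee_rot': array([ 0.70203757,  0.08253471,  0.70235894, -0.08380449]), 'contact_force': array([0.39677993, 0.61595443, 0.0198139 ]), 'moment': array([-0.03759448,  0.0355911 , -0.04077721]), 'width': 0.08563112267418473}
scene {'fx': 393.80795116272367, 'fy': 393.80795116272367, 'cx': 316.68150650197884, 'cy': 196.6412162495672, 'R': array([[-0.81910567,  0.57362578,  0.00440038],
       [ 0.33588768,  0.48581912, -0.80694439],
       [-0.4650219 , -0.6594947 , -0.59061103]]), 't': array([ 0.47502096, -0.11499519,  1.520488  ])}
top {'fx': 447.9675539351151, 'fy': 447.9675539351151, 'cx': 324.3391313657625, 'cy': 196.52596010868965, 'R': array([[ 0.01103521, -0.99985963,  0.0126076 ],
       [-0.99077604, -0.0126362 , -0.13491911],
       [ 0.13505948, -0.01100245, -0.9907764 ]]), 't': array([-0.0217906 ,  0.5675981 ,  1.67409308])}
wrist {'fx': 321.45055542165926, 'fy': 321.45055542165926, 'cx': 319.07127535776556, 'cy': 200.79525659027345, 'R': array([[ 2.34103844e-01,  9.72211538e-01,  3.39230863e-04],
       [ 9.20453132e-01, -2.21752974e-01,  3.21856567e-01],
       [ 3.12987893e-01, -7.50356134e-02, -9.46788379e-01]]), 't': array([-0.57468467, -0.04176085,  0.38051251])}
```

View pics/scene0.png

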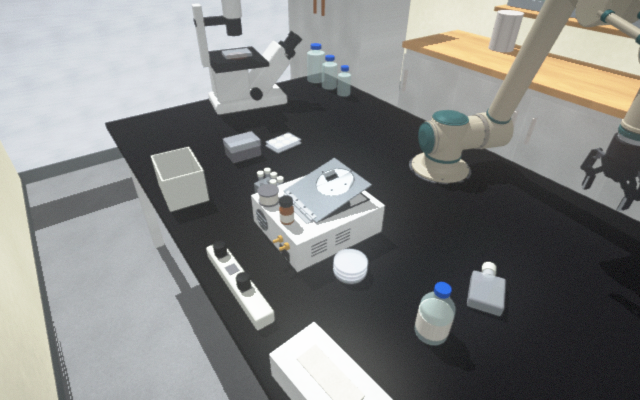

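View pics/top0.png

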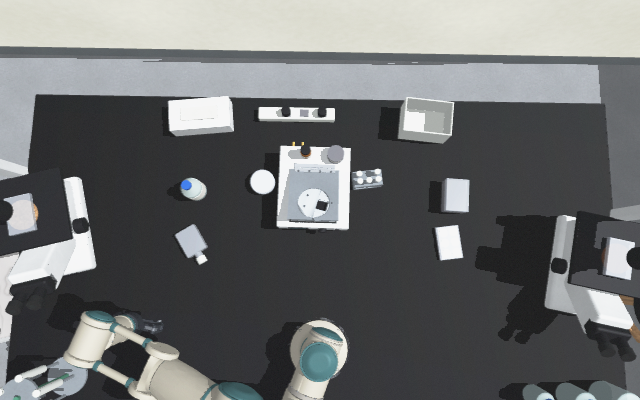

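View pics/wrist0.png

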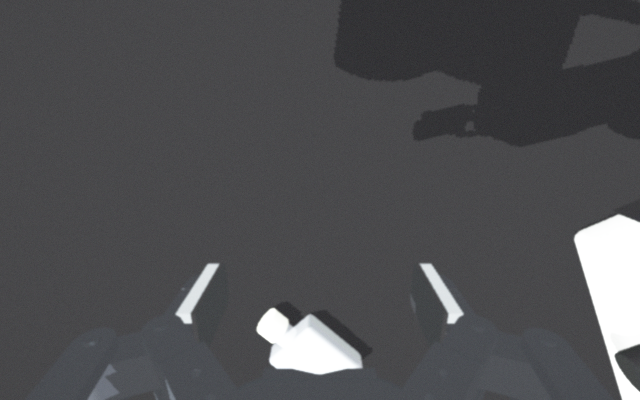

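The scene shows the unit mid-bench with its cover ajar. In the top view the unit is at about (315,188), with the disc at (315,203) and the slot at (321,206). I'll enlarge both views.

```bash
python3 - <<'E'
import cv2
a=cv2.imread("pics/top0.png")[135:240,260:390]; cv2.imwrite("pics/topc.png",cv2.resize(a,None,fx=6,fy=5.7,interpolation=cv2.INTER_CUBIC) if 0 else cv2.resize(a,(780,630))[:600] )
a=cv2.imread("pics/top0.png")[138:238,264:364]; cv2.imwrite("pics/topc.png",cv2.resize(a,(600,600),interpolation=cv2.INTER_CUBIC))
a=cv2.imread("pics/scene0.png")[150:270,240:400]; cv2.imwrite("pics/scenec.png",cv2.resize(a,(800,600),interpolation=cv2.INTER_CUBIC))
E
```

```text
(no output)
```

View pics/topc.png

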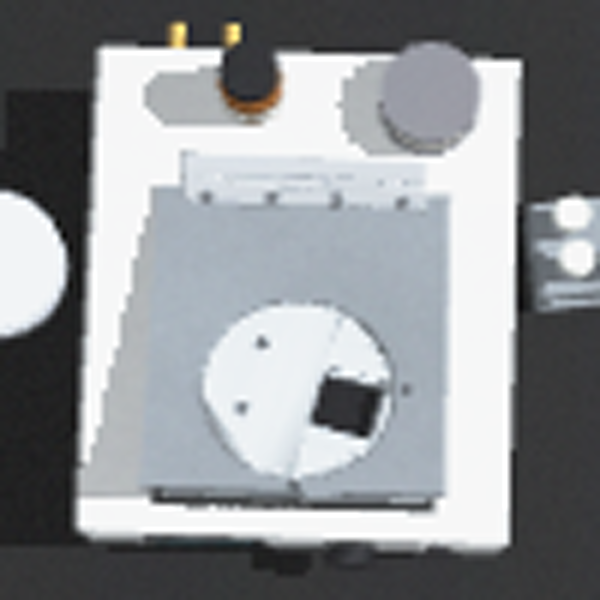

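View pics/scenec.png

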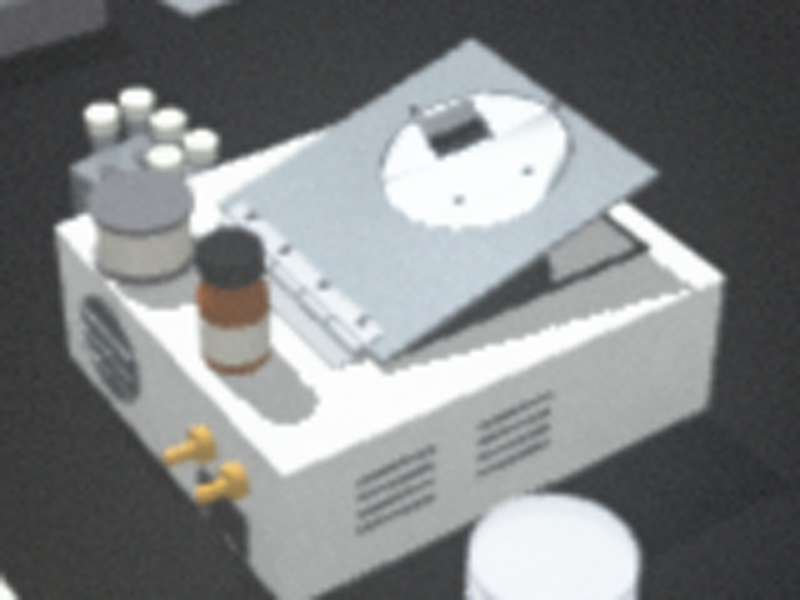

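```bash
cat > h.py <<'E'
import numpy as np
from scipy.optimize import least_squares
from scipy.spatial.transform import Rotation as Ro
def unit2w(p,P):
    c,s=np.cos(p[2]),np.sin(p[2]); P=np.atleast_2d(P)
    return P@np.array([[c,-s,0],[s,c,0],[0,0,1]]).T+[p[0],p[1],0]
def cov2u(a,P): # P: shut-frame coords relative to hinge line (x,y,z), angle a raises front
    P=np.atleast_2d(P); c,s=np.cos(a),np.sin(a)
    return np.c_[P[:,0]*c+P[:,2]*s, P[:,1], -P[:,0]*s+P[:,2]*c]+[.066,0,.114]
def slotpts(l,P): # slot frame (out, perp, z rel cover top) -> hinge coords
    P=np.atleast_2d(P); d=np.array([-np.sin(l),-np.cos(l)]); n=np.array([-d[1],d[0]])
    return np.c_[-.136+P[:,0]*d[0]+P[:,1]*n[0], P[:,0]*d[1]+P[:,1]*n[1], .002+P[:,2]]
def proj(c,X):
    Y=X@c["R"].T+c["t"]; return np.c_[c["fx"]*Y[:,0]/Y[:,2]+c["cx"],c["fy"]*Y[:,1]/Y[:,2]+c["cy"]]
E
cat > fit.py <<'E'
from h import *
from rig import manip
T,S=manip.calibration("top"),manip.calibration("scene")
t=lambda x,y:(264+(x+.5)/6-.5,138+(y+.5)/6-.5)
s=lambda x,y:(240+(x+.5)/5-.5,150+(y+.5)/5-.5)
cz=.002
obs=[("u",(.15,.13,.11),T,t(98,46)),("u",(.15,-.13,.11),T,t(523,60)),
("u",(.15,.13,.11),S,s(285,475)),("u",(.15,-.13,.11),S,s(57,228)),("u",(-.15,.13,.11),S,s(722,277)),
("c",(-.201,-.09,cz),T,t(443,494)),("c",(-.201,.09,cz),T,t(142,490)),("c",(-.004,.09,cz),T,t(152,187)),("c",(-.004,-.09,cz),T,t(448,198)),
("c",(-.201,-.09,cz),S,s(470,38)),("c",(-.201,.09,cz),S,s(658,172)),("c",(-.004,.09,cz),S,s(382,357)),("c",(-.004,-.09,cz),S,s(220,207)),
("c",(-.136,0,cz),T,t(298,390)),
("s",(.0305,0,-.016),T,t(349,406)),
]
def res(p):
    r=[]
    for k,P,C,o in obs:
        P=np.array([P])
        if k=="u": X=unit2w(p,P)
        elif k=="c": X=unit2w(p,cov2u(p[3],P))
        else: X=unit2w(p,cov2u(p[3],slotpts(p[4],P)))
        r.append(proj(C,X)[0]-o)
    return np.concatenate(r)
f=least_squares(res,[.6,0,0,.3,.1],loss="soft_l1")
print(f.x); print(res(f.x).reshape(-1,2).round(2))
a=f.x[3]
E
python3 fit.py
```

```text
[ 0.59674928  0.02454799 -0.01489916  0.26207408  0.15545734]
[[ 0.17 -0.11]
 [-0.75 -0.46]
 [ 0.38 -0.36]
 [ 0.17 -0.53]
 [ 0.84 -0.4 ]
 [ 0.9   0.05]
 [-0.26 -0.66]
 [ 0.97 -0.6 ]
 [ 0.58 -1.06]
 [ 0.83  0.14]
 [ 0.47  0.06]
 [ 0.49  0.59]
 [-0.55 -1.18]
 [-0.01 -0.48]
 [-0.14 -0.03]]
```

```bash
cat >> h.py <<'E'
POSE=[0.59675,0.02455,-0.0149,0.262,0.160]
def slotw(p,P): return unit2w(p,cov2u(p[3],slotpts(p[4],P)))
def Rdes(p,sign=1,tilt=0):
    d=slotw(p,[[.1,0,0]])-slotw(p,[[0,0,0]]); d=d[0]*sign; d[2]=0; d/=np.linalg.norm(d)
    x=np.array([0,0,-1.]); return np.c_[x,d,np.cross(x,d)]
def q2R(q): return Ro.from_quat([q[1],q[2],q[3],q[0]]).as_matrix()
def delta(st,Rd,tip,L=.173):
    R0=q2R(st["ee_rot"]); tcp=tip-Rd[:,0]*L
    return R0.T@(tcp-st["position"]), np.degrees(Ro.from_matrix(R0.T@Rd).as_rotvec())
E
python3 - <<'E'
from h import *
from rig import manip
np.set_printoptions(precision=4,suppress=True)
st=manip.get_state(); print(q2R(st["ee_rot"]))
print(slotw(POSE,[[.0305,0,-.016],[.0305,0,0],[0,0,0]]))
tip=slotw(POSE,[[.0305,0,-.008]])[0]+[0,0,.07]
for s in (1,-1): print(s,delta(st,Rdes(POSE,s),tip))
E
```

```text
[[-0.0005  0.2336  0.9723]
 [-0.0013  0.9723 -0.2336]
 [-1.     -0.0014 -0.0002]]
[[ 0.5226 -0.0045  0.137 ]
 [ 0.5268 -0.0045  0.1524]
 [ 0.5319  0.0255  0.1512]]
1 (array([ 0.0169, -0.4566,  0.5112]), array([176.2056,   0.1238,   0.018 ]))
-1 (array([ 0.0169, -0.4566,  0.5112]), array([-3.7944, -0.0117,  0.0805]))
```

arm_command(targets=[{"dp": [0, -0.0228, 0.0255], "turn": [0, 0, 0], "grip": -1}, {"dp": [0, -0.0228, 0.0255], "turn": [0, 0, 0], "grip": -1}, {"dp": [0, -0.0228, 0.0255], "turn": [0, 0, 0], "grip": -1}, {"dp": [0, -0.0228, 0.0255], "turn": [0, 0, 0], "grip": -1}, {"dp": [0, -0.0228, 0.0255], "turn": [0, 0, 0], "grip": -1}, {"dp": [0, -0.0228, 0.0255], "turn": [0, 0, 0], "grip": -1}, {"dp": [0, -0.0228, 0.0255], "turn": [0, 0, 0], "grip": -1}, {"dp": [0, -0.0228, 0.0255], "turn": [0, 0, 0], "grip": -1}], grip_force=40)

```text
clock: 0.95
position: [0.2905, 0.3328, 0.4046]
ee_rot: [0.702, 0.083, 0.702, -0.083]
contact_force: [-1.0, 1.2, 0.4]
width: -0.0001
```

arm_command(targets=[{"dp": [0, -0.0228, 0.0255], "turn": [0, 0, 0], "grip": -1}, {"dp": [0, -0.0228, 0.0255], "turn": [0, 0, 0], "grip": -1}, {"dp": [0, -0.0228, 0.0255], "turn": [0, 0, 0], "grip": -1}, {"dp": [0, -0.0228, 0.0255], "turn": [0, 0, 0], "grip": -1}, {"dp": [0, -0.0228, 0.0255], "turn": [0, 0, 0], "grip": -1}, {"dp": [0, -0.0228, 0.0255], "turn": [0, 0, 0], "grip": -1}, {"dp": [0, -0.0228, 0.0255], "turn": [0, 0, 0], "grip": -1}, {"dp": [0, 0, 0], "turn": [0, 0, 0], "grip": -1}])

```text
clock: 1.75
position: [0.4284, 0.1346, 0.4045]
ee_rot: [0.703, 0.084, 0.701, -0.085]
contact_force: [-0.6, 1.7, 0.9]
width: 0.0001
```

```bash
python3 - <<'E'
from h import *
from rig import manip
import cv2
np.set_printoptions(precision=4,suppress=True)
st=manip.get_state(); c=manip.calibration("wrist"); im=manip.get_image("wrist")[:,:,::-1].copy()
cv2.imwrite("pics/w1raw.png",im)
for P,col in (([[.011,-.02,0],[.05,-.02,0],[.05,.02,0],[.011,.02,0]],(0,0,255)),([[.011,-.02,-.016],[.05,-.02,-.016],[.05,.02,-.016],[.011,.02,-.016]],(0,255,0))):
    X=proj(c,slotw(POSE,P)); print(X); cv2.polylines(im,[X.round().astype(int)],True,col)
cv2.imwrite("pics/w1.png",im)
tip=slotw(POSE,[[.0305,0,-.008]])[0]+[0,0,.07]
print(delta(st,Rdes(POSE,-1),tip))
E
```

```text
[[206.9794 332.8546]
 [159.8857 336.9702]
 [174.6793 363.4638]
 [218.1353 359.6039]]
[[211.2214 316.4931]
 [166.3757 320.3753]
 [180.0419 346.9191]
 [221.5766 343.2642]]
(array([ 0.0172, -0.1121,  0.1265]), array([-4.0511,  0.094 ,  0.0823]))
```

View pics/w1.png

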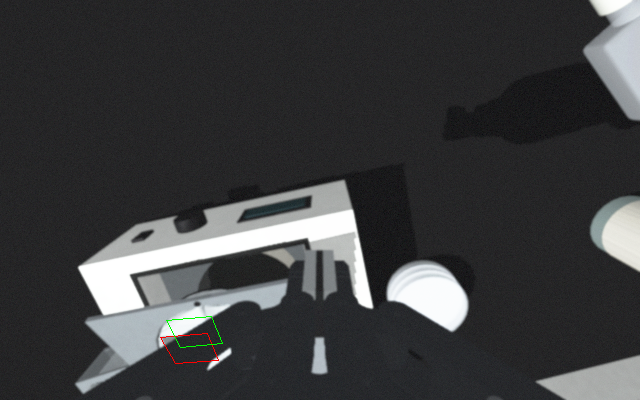

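The wrist view shows the cover's front-right corner at about (87,320), the case's front-right top corner at (79,267) and its front-left top corner at (347,181). The gripper hides the slot, so I'll check the model against the visible corners.

```bash
python3 - <<'E'
from h import *
from rig import manip
import cv2
np.set_printoptions(precision=1,suppress=True)
c=manip.calibration("wrist"); im=cv2.imread("pics/w1raw.png")
a=unit2w(POSE,[[-.15,-.13,.11],[-.15,.13,.11]]); b=unit2w(POSE,cov2u(POSE[3],[[-.201,-.09,.002],[-.201,-.09,-.002],[-.201,0,.002],[-.201,.09,.002]]))
X=proj(c,np.r_[a,b]); print(X)
for x in X: cv2.circle(im,tuple(x.round().astype(int)),2,(0,0,255),-1)
cv2.imwrite("pics/w1b.png",cv2.resize(im[160:400,60:380],(800,600)))
E
```

```text
[[ 74.7 268.6]
 [347.7 210.2]
 [ 81.8 322.1]
 [ 84.6 317.7]
 [191.6 300. ]
 [307.2 276.8]]
```

View pics/w1b.png

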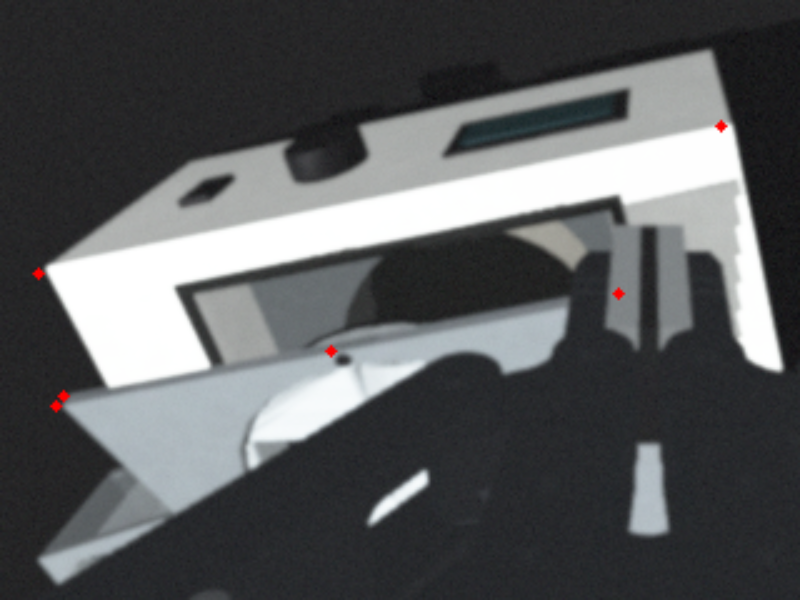

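```bash
python3 - <<'E'
exec(open("fit.py").read())
np.set_printoptions(precision=4,suppress=True)
st=manip.get_state(); W=manip.calibration("wrist"); R=q2R(st["ee_rot"])
print("tip",proj(W,np.array([st["position"]+R[:,0]*.173])), proj(T,np.array([st["position"]+R[:,0]*.173])))
obs+=[("u",(-.15,-.13,.11),W,(79.2,266.8)),("u",(-.15,.13,.11),W,(353,210)),("c",(-.201,-.09,.002),W,(84,320.5))]
f=least_squares(res,f.x,loss="soft_l1"); print(f.x); print(res(f.x).reshape(-1,2).round(1)[-5:])
obs=obs[-3:]
f=least_squares(lambda p:np.r_[res(np.r_[p,.262,.16])],f.x[:3]); print(f.x); 
E
```

```text
[ 0.59674928  0.02454799 -0.01489916  0.26207408  0.15545734]
[[ 0.17 -0.11]
 [-0.75 -0.46]
 [ 0.38 -0.36]
 [ 0.17 -0.53]
 [ 0.84 -0.4 ]
 [ 0.9   0.05]
 [-0.26 -0.66]
 [ 0.97 -0.6 ]
 [ 0.58 -1.06]
 [ 0.83  0.14]
 [ 0.47  0.06]
 [ 0.49  0.59]
 [-0.55 -1.18]
 [-0.01 -0.48]
 [-0.14 -0.03]]
tip [[318.922  264.6763]] [[279.5685 229.792 ]]
[ 0.5965  0.0265 -0.0244  0.2655  0.1323]
[[-0.7 -0.5]
 [-0.9 -0.1]
 [-1.9 -0.3]
 [-1.3  0.4]
 [ 0.5  0.5]]
[ 0.5966  0.0272 -0.0231]
```

```bash
sed -i 's/^POSE=.*/POSE=[0.5965,0.0265,-0.0235,0.264,0.140]/' h.py; python3 - <<'E'
from h import *
from rig import manip
np.set_printoptions(precision=4,suppress=True)
st=manip.get_state()
print(slotw(POSE,[[.0305,0,-.016],[.0305,0,0]]))
tip=slotw(POSE,[[.0305,0,-.008]])[0]+[0,0,.045]
print(tip,delta(st,Rdes(POSE,-1),tip))
E
```

```text
[[ 0.5228 -0.002   0.1371]
 [ 0.5269 -0.0021  0.1525]]
[ 0.5248 -0.002   0.1898] (array([ 0.0415, -0.1108,  0.1276]), array([-4.6241, -0.0293,  0.0091]))
```

arm_command(targets=[{"dp": [0, -0.0277, 0.0319], "turn": [0, 0, 0], "grip": -1}, {"dp": [0, -0.0277, 0.0319], "turn": [0, 0, 0], "grip": -1}, {"dp": [0, -0.0277, 0.0319], "turn": [0, 0, 0], "grip": -1}, {"dp": [0, -0.0277, 0.0319], "turn": [0, 0, 0], "grip": -1}, {"dp": [0.02, 0, 0], "turn": [-4.6, 0, 0], "grip": -1}, {"dp": [0.0215, 0, 0], "turn": [0, 0, 0], "grip": -1}, {"dp": [0, 0, 0], "turn": [0, 0, 0], "grip": -1}, {"dp": [0, 0, 0], "turn": [0, 0, 0], "grip": -1}])

```text
clock: 2.6
position: [0.5243, 0.0006, 0.3632]
ee_rot: [0.705, 0.055, 0.705, -0.054]
contact_force: [0.9, -0.4, 0.5]
width: 0.0002
```

```bash
python3 - <<'E'
from h import *
from rig import manip
import cv2
np.set_printoptions(precision=4,suppress=True)
st=manip.get_state(); print(st["position"],st["contact_force"],st["clock"])
tip=slotw(POSE,[[.0305,0,-.008]])[0]+[0,0,.045]
R=q2R(st["ee_rot"]);tp=st["position"]+R[:,0]*.173
print(delta(st,Rdes(POSE,-1),tip))
sc=5
for n,(x0,y0,w,h) in {"scene":(280,130,160,120),"top":(264,138,100,100),"wrist":(200,200,240,200)}.items():
    c=manip.calibration(n); im=manip.get_image(n)[:,:,::-1]; k=min(800/w,600/h)
    im=cv2.resize(im[y0:y0+h,x0:x0+w],(int(w*k),int(h*k)),interpolation=cv2.INTER_CUBIC)
    f=lambda X:((proj(c,X)-[x0,y0]+.5)*k).round().astype(int)
    for z,col in ((0,(0,0,255)),(-.016,(0,255,0))):
        cv2.polylines(im,[f(slotw(POSE,[[.011,-.02,z],[.05,-.02,z],[.05,.02,z],[.011,.02,z]]))],True,col)
    B=[tp+R[:,1]*a+R[:,2]*b for a,b in((-.0145,-.011),(.0145,-.011),(.0145,.011),(-.0145,.011))]
    cv2.polylines(im,[f(np.array(B))],True,(255,0,0))
    cv2.imwrite(f"pics/{n}2.png",im)
E
```

```text
[0.5243 0.0006 0.3632] [ 0.9222 -0.3585  0.5492] 2.6
(array([ 0.0004, -0.0025,  0.001 ]), array([ 0.2385, -0.0648, -0.0235]))
```

View pics/scene2.png

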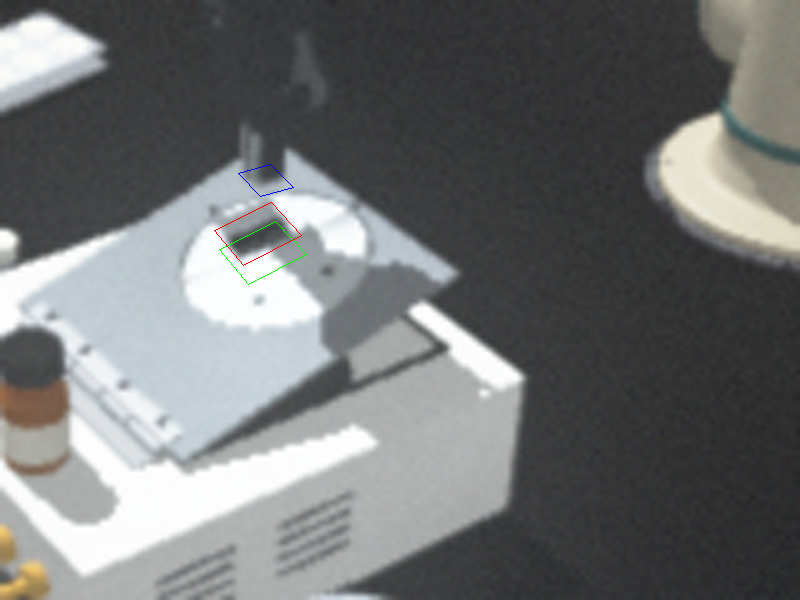

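View pics/wrist2.png

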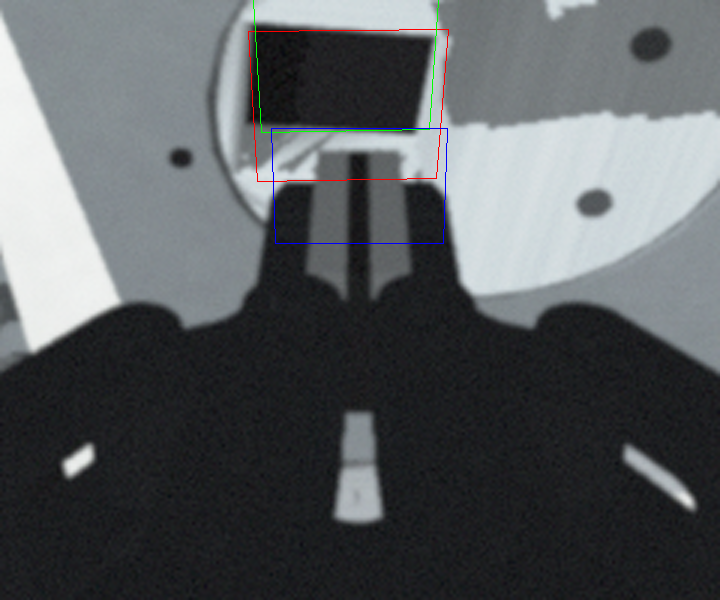

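View pics/top2.png

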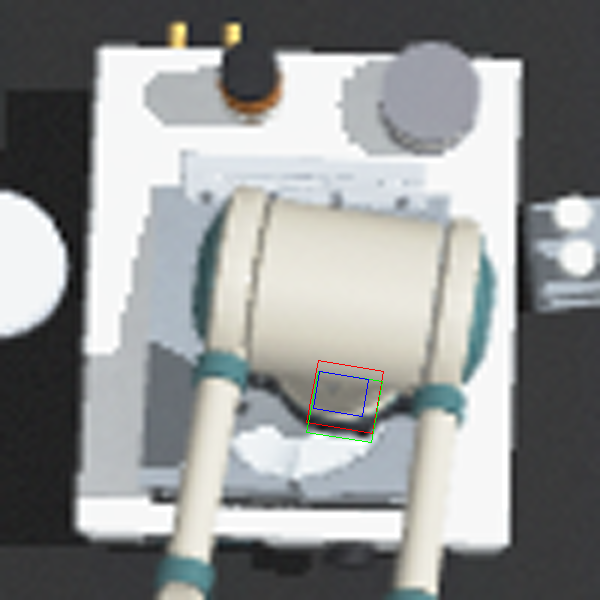

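The wrist view shows the slot's black floor spanning crop (248,24)–(433,132), with its back-floor corners at about (248,125) and (415,132). The slot is turned about 0.08 rad further clockwise than modelled and sits about 3 mm towards -y. I'll refit.

```bash
python3 - <<'E'
exec(open("fit.py").read().split("f=least")[0])
np.set_printoptions(precision=4,suppress=True)
W=manip.calibration("wrist"); st=manip.get_state()
w=lambda u,v:np.array([200+(u+.5)/3-.5,200+(v+.5)/3-.5])
# slot frame perp n: which sign is back?
print(slotpts(0,[[.03,.02,0]]))
def rw(p):
    sg=-1 if slotpts(0,[[.03,.02,0]])[0,0]<-.136 else 1
    F=proj(W,slotw(p,[[.05,sg*.02,-.016],[.011,sg*.02,-.016]]))-[w(248,125),w(415,132)]
    Rm=proj(W,slotw(p,[[.05,-sg*.02,0],[.011,-sg*.02,0]]))-[w(240,24),w(447,38)]
    return np.r_[F.ravel(),Rm[:,1]]
base=np.array([.5965,.0255,-.02,.263])
g=least_squares(lambda p:np.r_[rw(p),(p[:4]-base)/[.002,.002,.007,.004]],[*base,.2])
print(g.x,rw(g.x)); 
g2=least_squares(lambda p:np.r_[rw(p),res(p)],g.x,loss="soft_l1"); print(g2.x,rw(g2.x))
for p in (g.x,g2.x):
    print(slotw(p,[[.0305,0,-.008]]), delta(st,Rdes(p,-1),slotw(p,[[.0305,0,-.008]])[0]))
E
```

```text
[[-0.116 -0.03   0.002]]
[ 0.5986  0.025  -0.0198  0.2642  0.2286] [-0.1562  0.2157  0.1929  0.6694 -0.1469 -0.9049]
[ 0.5975  0.0252 -0.0166  0.2737  0.2265] [-0.4679  0.1453  0.2391  0.2884  0.0825 -1.0404]
[[ 0.5245 -0.0033  0.1455]] (array([ 0.046 , -0.0036,  0.0002]), array([ 4.9348,  0.1364, -0.0212]))
[[ 0.5239 -0.0033  0.1468]] (array([ 0.0447, -0.0037, -0.0004]), array([ 4.606 ,  0.1364, -0.0208]))
```

```bash
sed -i 's/^POSE=.*/POSE=[0.598,0.025,-0.018,0.267,0.227]/' h.py; python3 - <<'E'
from h import *
np.set_printoptions(precision=4,suppress=True)
for a in (.267,.15,0): print(a,slotw(POSE[:3]+[a,.227],[[.0305,0,-.016],[.0305,0,0]]).ravel())
for l in (.227,.5,1,1.571): print(l,slotw(POSE[:3]+[0,l],[[.0305,0,-.016]]))
E
```

```text
0.267 [ 0.522  -0.0034  0.1382  0.5262 -0.0034  0.1536]
0.15 [ 0.5201 -0.0033  0.1215  0.5225 -0.0034  0.1373]
0 [ 0.5206 -0.0033  0.1     0.5206 -0.0033  0.116 ]
0.227 [[ 0.5206 -0.0033  0.1   ]]
0.5 [[ 0.5129 -0.0002  0.1   ]]
1 [[0.5021 0.0102 0.1   ]]
1.571 [[0.4975 0.0268 0.1   ]]
```

arm_command(targets=[{"dp": [0, -0.0036, 0], "turn": [4.8, 0, 0], "grip": -1}, {"dp": [0.0, 0, 0], "turn": [0, 0, 0], "grip": -1}, {"dp": [0.015, 0, 0], "turn": [0, 0, 0], "grip": -1}, {"dp": [0.012, 0, 0], "turn": [0, 0, 0], "grip": -1}, {"dp": [0.0, 0, 0], "turn": [0, 0, 0], "grip": -1}])

```text
clock: 3.25
position: [0.5233, -0.0036, 0.3348]
ee_rot: [0.701, 0.084, 0.703, -0.084]
contact_force: [-1.2, -0.5, -0.5]
width: 0.0
```

```bash
cat > look.py <<'E'
import sys
from h import *
from rig import manip
import cv2
np.set_printoptions(precision=4,suppress=True)
def look(tag,names=("scene","wrist"),p=POSE,draw=True):
    st=manip.get_state(); R=q2R(st["ee_rot"]);tp=st["position"]+R[:,0]*.173
    print("tip",tp,"F",st["contact_force"],"M",st["moment"],st["clock"],"q6",st["qpos"][5])
    for n in names:
        x0,y0,w,h={"scene":(280,130,160,120),"top":(264,138,100,100),"wrist":(200,200,240,200)}[n]
        c=manip.calibration(n); im=manip.get_image(n)[:,:,::-1]; k=min(800/w,600/h)
        im=cv2.resize(im[y0:y0+h,x0:x0+w],(int(w*k),int(h*k)),interpolation=cv2.INTER_CUBIC)
        f=lambda X:((proj(c,X)-[x0,y0]+.5)*k).round().astype(int)
        if draw:
            for z,col in ((0,(0,0,255)),(-.016,(0,255,0))):
                cv2.polylines(im,[f(slotw(p,[[.011,-.02,z],[.05,-.02,z],[.05,.02,z],[.011,.02,z]]))],True,col)
        cv2.imwrite(f"pics/{n}_{tag}.png",im)
E
python3 -c "
from look import *
look('3')"
```

```text
tip [ 0.5227 -0.0035  0.1618] F [-1.2244 -0.4943 -0.5249] M [ 0.0425 -0.0443  0.0002] 3.25 q6 -1.472643927246274
```

View pics/wrist_3.png

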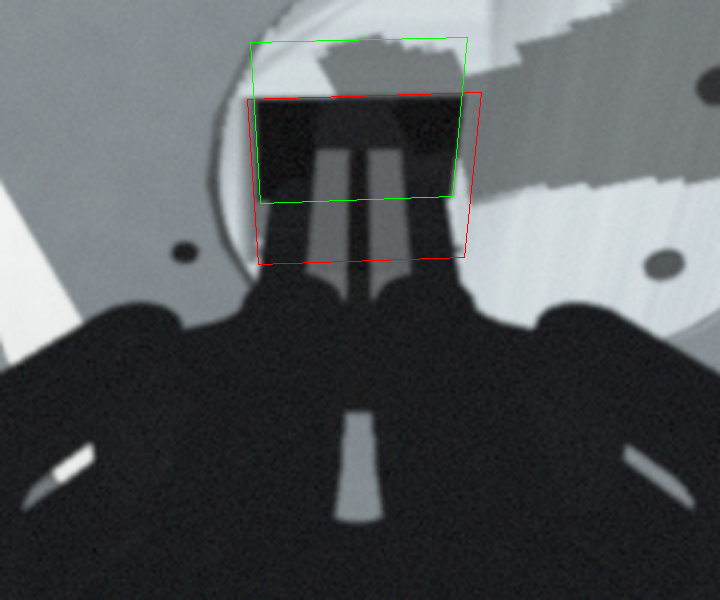

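View pics/scene_3.png

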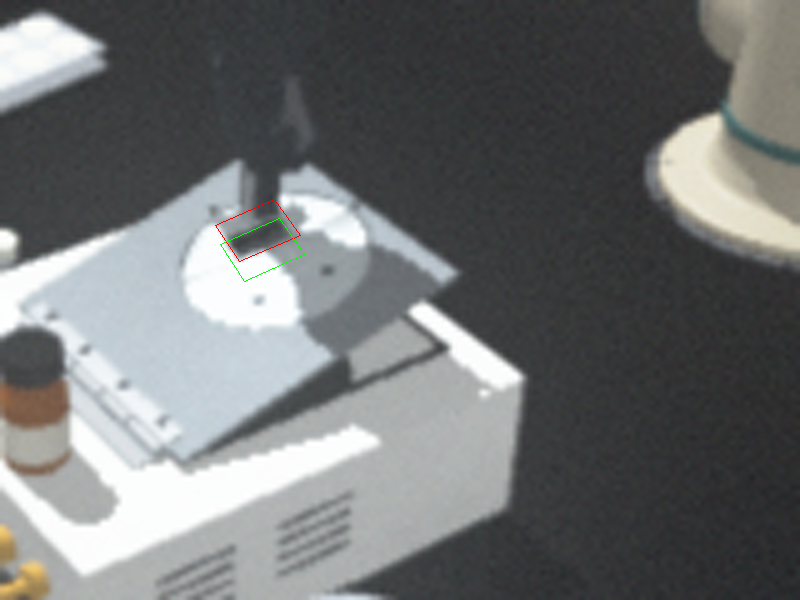

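The tip is aligned and centred over the slot: the rim spans columns 252–465 and the tool sits at 358. I'll go in and press.

arm_command(targets=[{"dp": [0.008, 0, 0], "turn": [0, 0, 0], "grip": -1}, {"dp": [0.006, 0, 0], "turn": [0, 0, 0], "grip": -1}, {"dp": [0.004, 0, 0], "turn": [0, 0, 0], "grip": -1}, {"dp": [0, 0, 0], "turn": [0, 0, 0], "grip": -1}, {"dp": [0, 0, 0], "turn": [0, 0, 0], "grip": -1}])

```text
clock: 3.85
position: [0.524, -0.0039, 0.3181]
ee_rot: [0.702, 0.084, 0.702, -0.084]
contact_force: [-0.3, 0.2, 0.7]
width: -0.0
```

arm_command(targets=[{"dp": [0.004, 0, 0], "turn": [0, 0, 0], "grip": -1}, {"dp": [0.004, 0, 0], "turn": [0, 0, 0], "grip": -1}, {"dp": [0.004, 0, 0], "turn": [0, 0, 0], "grip": -1}, {"dp": [0, 0, 0], "turn": [0, 0, 0], "grip": -1}])

```text
clock: 4.25
position: [0.5239, -0.0039, 0.3057]
ee_rot: [0.702, 0.084, 0.702, -0.084]
contact_force: [0.3, -0.7, 0.0]
width: -0.0004
```

```bash
python3 -c "
from look import *
look('4',p=POSE[:3]+[.18,.227])"
```

```text
tip [ 0.5238 -0.0039  0.1327] F [ 0.3391 -0.7113  0.0168] M [ 0.008  -0.0287 -0.0185] 4.25 q6 -1.4718797499195466
```

View pics/wrist_4.png

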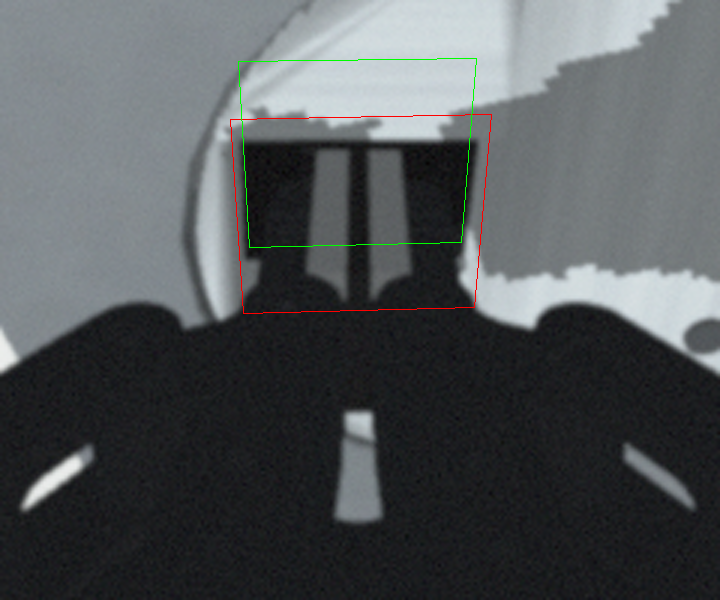

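View pics/scene_4.png

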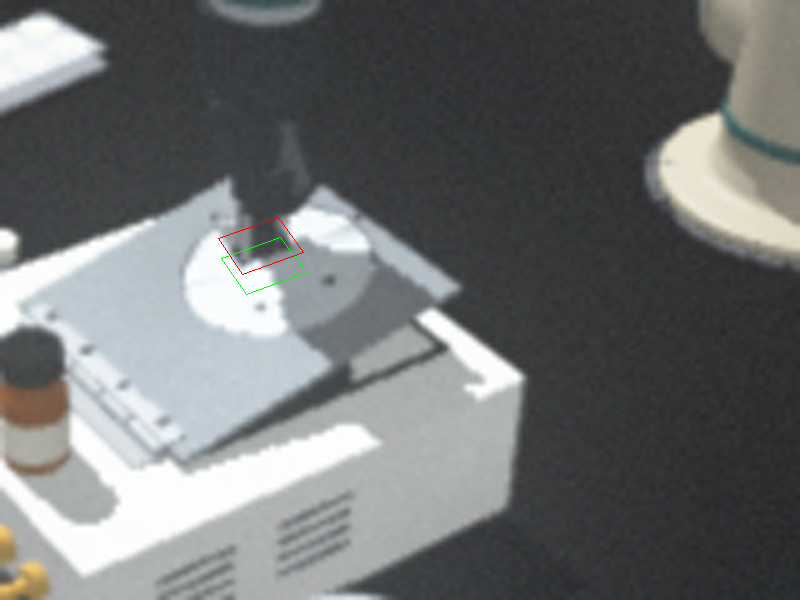

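arm_command(targets=[{"dp": [0.005, 0, -0.001], "turn": [0, 0, 0], "grip": -1}, {"dp": [0.005, 0, -0.001], "turn": [0, 0, 0], "grip": -1}, {"dp": [0.005, 0, -0.001], "turn": [0, 0, 0], "grip": -1}, {"dp": [0.005, 0, 0], "turn": [0, 0, 0], "grip": -1}, {"dp": [0.005, 0, 0], "turn": [0, 0, 0], "grip": -1}, {"dp": [0, 0, 0], "turn": [0, 0, 0], "grip": -1}])

```text
clock: 4.95
position: [0.521, -0.0031, 0.2805]
ee_rot: [0.702, 0.085, 0.702, -0.084]
contact_force: [1.0, -0.1, 1.0]
width: 0.0002
```

arm_command(targets=[{"dp": [0.003, 0, 0], "turn": [0, 0, 0], "grip": -1}, {"dp": [0.002, 0, 0], "turn": [0, 0, 0], "grip": -1}, {"dp": [0, 0, 0], "turn": [0, 0, 0], "grip": -1}, {"dp": [0, 0, 0], "turn": [0, 0, 0], "grip": -1}])

```text
clock: 5.35
position: [0.521, -0.0031, 0.2761]
ee_rot: [0.702, 0.085, 0.702, -0.084]
contact_force: [1.3, 0.7, 3.3]
width: 0.0002
```

```bash
python3 -c "
from look import *
look('5',p=POSE[:3]+[.02,.227])"
```

```text
tip [ 0.521  -0.003   0.1031] F [1.3491 0.6743 3.2526] M [ 0.107  -0.2575  0.017 ] 5.35 q6 -1.4712105369219972
```

View pics/wrist_5.png

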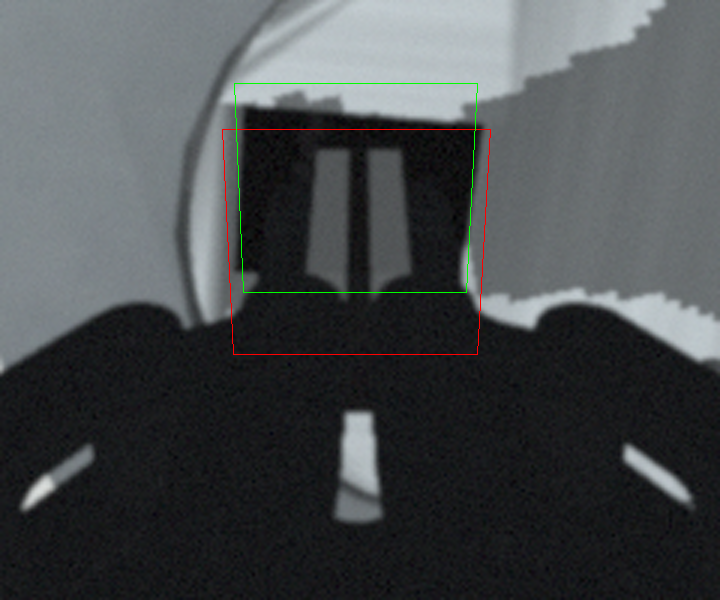

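View pics/scene_5.png

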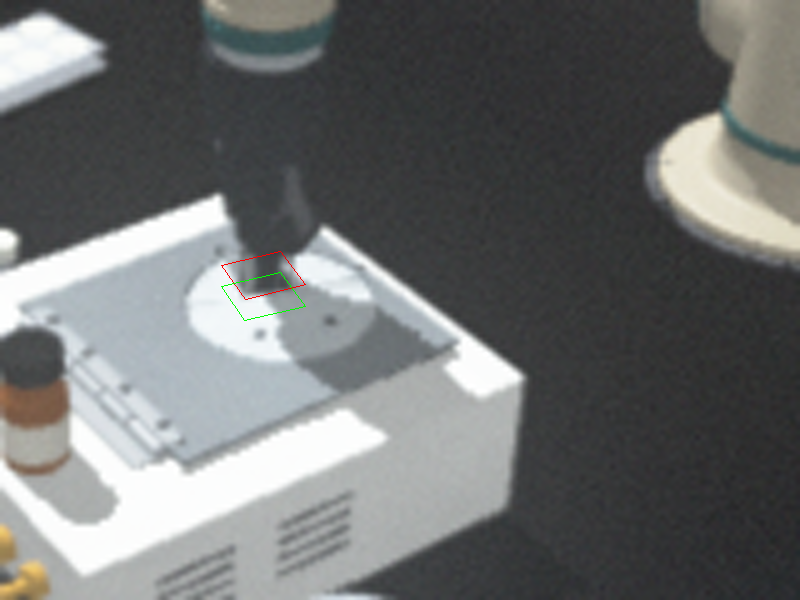

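arm_command(targets=[{"dp": [0.002, 0, 0], "turn": [0, 0, 0], "grip": -1}, {"dp": [0.002, 0, 0], "turn": [0, 0, 0], "grip": -1}, {"dp": [0, 0, 0], "turn": [0, 0, 0], "grip": -1}, {"dp": [0, 0, 0], "turn": [0, 0, 0], "grip": -1}])

```text
clock: 5.85
position: [0.5212, -0.0031, 0.2733]
ee_rot: [0.703, 0.085, 0.702, -0.084]
contact_force: [0.4, 0.9, 9.6]
width: -0.0001
```

arm_command(targets=[{"dp": [0.001, 0, 0], "turn": [0, 0, 0], "grip": -1}, {"dp": [0.001, 0, 0], "turn": [0, 0, 0], "grip": -1}, {"dp": [0, 0, 0], "turn": [0, 0, 0], "grip": -1}])

```text
clock: 6.15
position: [0.5213, -0.003, 0.2731]
ee_rot: [0.703, 0.084, 0.701, -0.084]
contact_force: [-2.7, 0.9, 21.0]
width: -0.0002
```

arm_command(targets=[{"dp": [0, 0, -0.003], "turn": [2, 0, 0], "grip": -1}, {"dp": [0, 0, -0.003], "turn": [2, 0, 0], "grip": -1}, {"dp": [0, 0, -0.002], "turn": [0, 0, 0], "grip": -1}, {"dp": [0, 0, 0], "turn": [0, 0, 0], "grip": -1}])

```text
clock: 6.55
position: [0.5154, -0.0014, 0.2732]
ee_rot: [0.702, 0.109, 0.696, -0.109]
contact_force: [1.5, -0.6, 15.9]
width: 0.0002
```

```bash
python3 -c "
from look import *
look('6',p=POSE[:3]+[.0,.3])"
```

```text
tip [ 0.5169 -0.0017  0.1002] F [ 1.4502 -0.6347 15.8958] M [-0.0271 -0.3747 -0.0737] 6.55 q6 -1.3992805646973483
```

View pics/wrist_6.png

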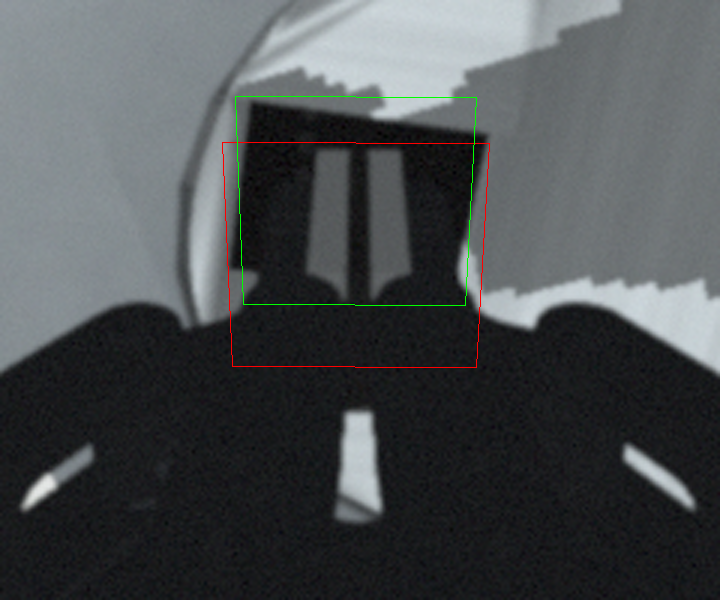

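arm_command(targets=[{"dp": [0, 0.0001, -0.0032], "turn": [7.5, 0, 0], "grip": -1}, {"dp": [0, 0.0001, -0.0032], "turn": [7.5, 0, 0], "grip": -1}, {"dp": [0, 0.0002, -0.0032], "turn": [6, 0, 0], "grip": -1}, {"dp": [0, 0.0002, -0.0032], "turn": [6, 0, 0], "grip": -1}, {"dp": [0, 0, 0], "turn": [0, 0, 0], "grip": -1}])

```text
clock: 7.15
position: [0.5042, 0.0057, 0.2731]
ee_rot: [0.656, 0.271, 0.651, -0.269]
contact_force: [2.1, 1.9, 17.4]
width: -0.0001
```

```bash
cat >> look.py <<'E'
def rep():
    st=manip.get_state(); R=q2R(st["ee_rot"]);tp=st["position"]+R[:,0]*.173
    o=tp-unit2w(POSE,[[-.07,0,.1]])[0]; y=-R[:,1]
    an=lambda v:np.arctan2(-v[0],-v[1])+POSE[2]
    print("tip ang",an(o),"r",np.hypot(*o[:2]),"tool ang",an(y),"z",tp[2],"Ftool",R.T@st["contact_force"])
E
python3 -c "
from look import *
rep();look('7',p=POSE[:3]+[.0,.75])"
```

```text
tip ang 0.8113735623113529 r 0.03043041545057897 tool ang 0.764272628714316 z 0.10012492572087064 Ftool [-17.3693   2.9402   0.2028]
tip [0.5056 0.0057 0.1001] F [ 2.0789  1.9437 17.3862] M [ 0.2678 -0.2881 -0.0581] 7.15 q6 -0.91619552531427
```

View pics/wrist_7.png

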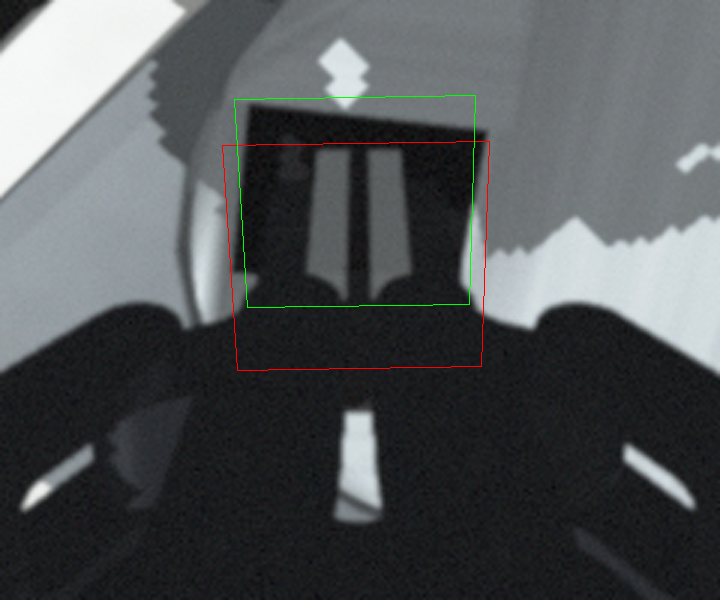

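arm_command(targets=[{"dp": [0, 0.0003, -0.0036], "turn": [7, 0, 0], "grip": -1}, {"dp": [0, 0.0003, -0.0036], "turn": [7, 0, 0], "grip": -1}, {"dp": [0, 0.0003, -0.0036], "turn": [7, 0, 0], "grip": -1}, {"dp": [0, 0.0003, -0.0036], "turn": [7, 0, 0], "grip": -1}, {"dp": [0, 0, 0], "turn": [0, 0, 0], "grip": -1}])

```text
clock: 7.75
position: [0.4971, 0.0181, 0.2731]
ee_rot: [0.571, 0.421, 0.567, -0.418]
contact_force: [1.1, 0.9, 18.7]
width: -0.0002
```

```bash
python3 -c "
from look import *
rep();look('8',p=POSE[:3]+[.0,1.25])"
```

```text
tip ang 1.281558745404458 r 0.030697855741578146 tool ang 1.2528284638899707 z 0.10010875043893064 Ftool [-18.7022   1.4437  -0.4767]
tip [0.4984 0.018  0.1001] F [ 1.0935  0.8887 18.7109] M [ 0.0876 -0.186   0.0243] 7.75 q6 -0.4040044378289276
```

View pics/wrist_8.png

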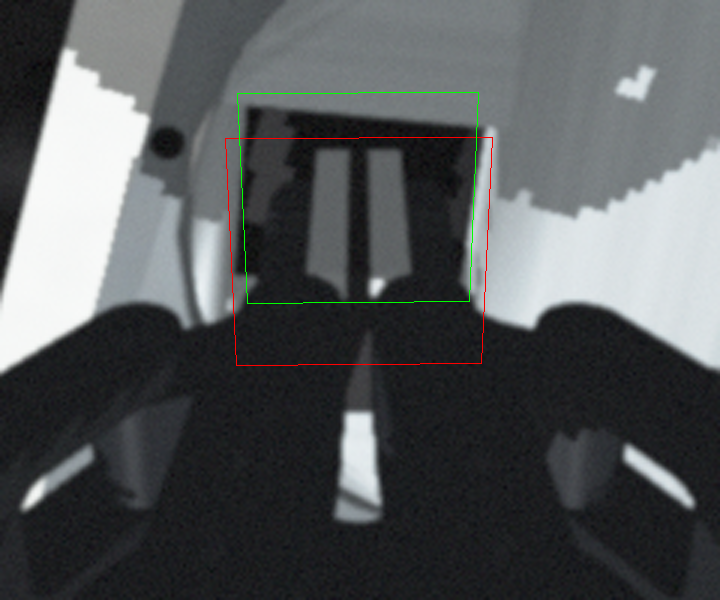

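Slot ≈ 1.35 by the picture. I'll carry on to the stop.

arm_command(targets=[{"dp": [0, 0.0003, -0.0036], "turn": [6, 0, 0], "grip": -1}, {"dp": [0, 0.0003, -0.0036], "turn": [6, 0, 0], "grip": -1}, {"dp": [0, 0.0002, -0.0025], "turn": [4, 0, 0], "grip": -1}, {"dp": [0, 0, 0], "turn": [0, 0, 0], "grip": -1}])

```text
clock: 8.25
position: [0.4959, 0.0264, 0.2731]
ee_rot: [0.509, 0.495, 0.503, -0.493]
contact_force: [1.2, -5.5, 18.0]
width: -0.0004
```

```bash
python3 -c "
from look import *
rep();look('9',p=POSE[:3]+[.0,1.571])"
```

```text
tip ang 1.530412229232956 r 0.030846529960230407 tool ang 1.529457403081435 z 0.10011213815435915 Ftool [-17.9814   1.2371   5.639 ]
tip [0.4972 0.0256 0.1001] F [ 1.2362 -5.5274 18.0161] M [-0.8497 -0.1286  0.0076] 8.25 q6 -0.10641622673112588
```

View pics/wrist_9.png

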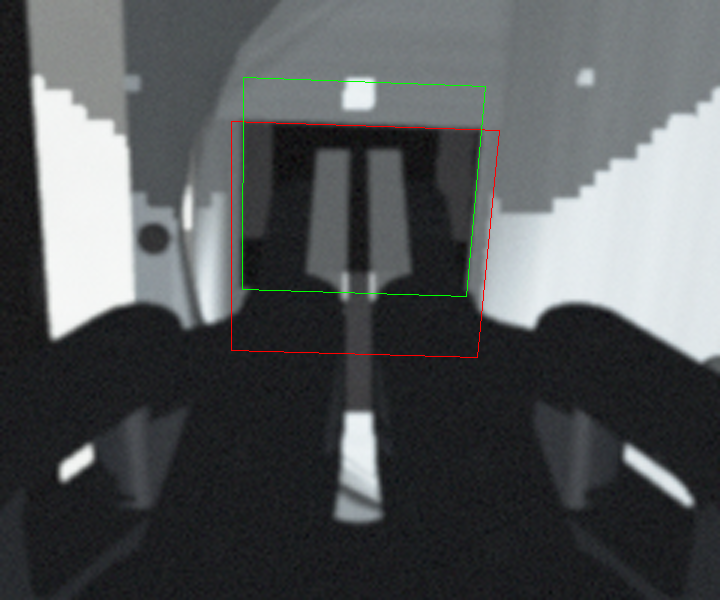

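arm_command(targets=[{"dp": [0, 0, -0.0015], "turn": [2.5, 0, 0], "grip": -1}, {"dp": [0, 0, -0.0015], "turn": [0, 0, 0], "grip": -1}, {"dp": [0, 0, 0], "turn": [0, 0, 0], "grip": -1}])

```text
clock: 8.65
position: [0.4959, 0.0281, 0.2731]
ee_rot: [-0.499, -0.504, -0.492, 0.505]
contact_force: [0.8, -10.3, 16.7]
width: -0.0004
```

```bash
python3 -c "
from look import *
rep()"
```

```text
tip ang 1.5676833619756565 r 0.03092835623418284 tool ang 1.5708920419294536 z 0.1000937786203338 Ftool [-16.61     1.1456  10.4005]
```

arm_command(targets=[{"dp": [0, 0, -0.0015], "turn": [0.5, 0, 0], "grip": -1}, {"dp": [0, 0, -0.0015], "turn": [0, 0, 0], "grip": -1}, {"dp": [0, 0, -0.001], "turn": [0, 0, 0], "grip": -1}, {"dp": [0, 0, 0], "turn": [0, 0, 0], "grip": -1}])

```text
clock: 9.05
position: [0.4959, 0.0317, 0.2731]
ee_rot: [-0.497, -0.506, -0.489, 0.507]
contact_force: [-0.5, -11.4, 19.1]
width: 0.0003
```

```bash
python3 -c "
from look import *
rep();look('10',p=POSE[:3]+[.0,1.571])"
```

```text
tip ang 1.677678643520552 r 0.031192080680275323 tool ang 1.5794253917299652 z 0.10007040724888039 Ftool [-18.9872  -0.071   11.6059]
tip [0.4971 0.0301 0.1001] F [ -0.5064 -11.4314  19.0862] M [-2.042  -0.0336  0.0417] 9.05 q6 -0.04099090724692234
```

View pics/wrist_10.png

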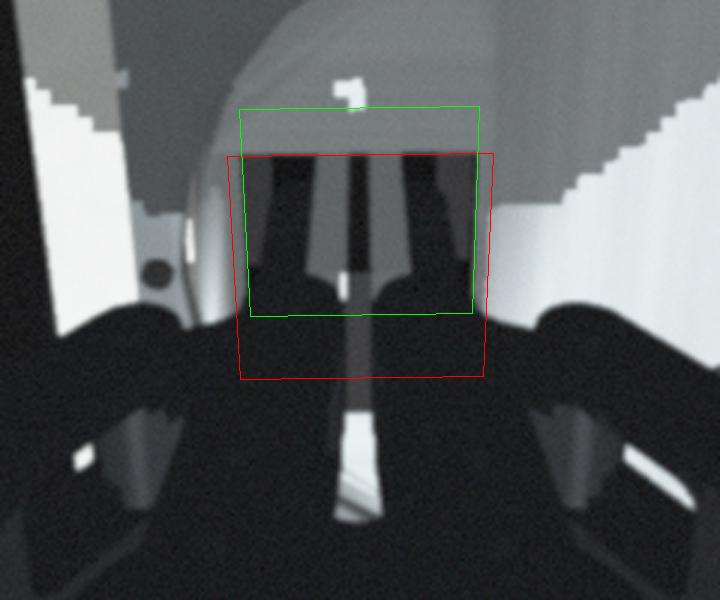

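View pics/scene_10.png

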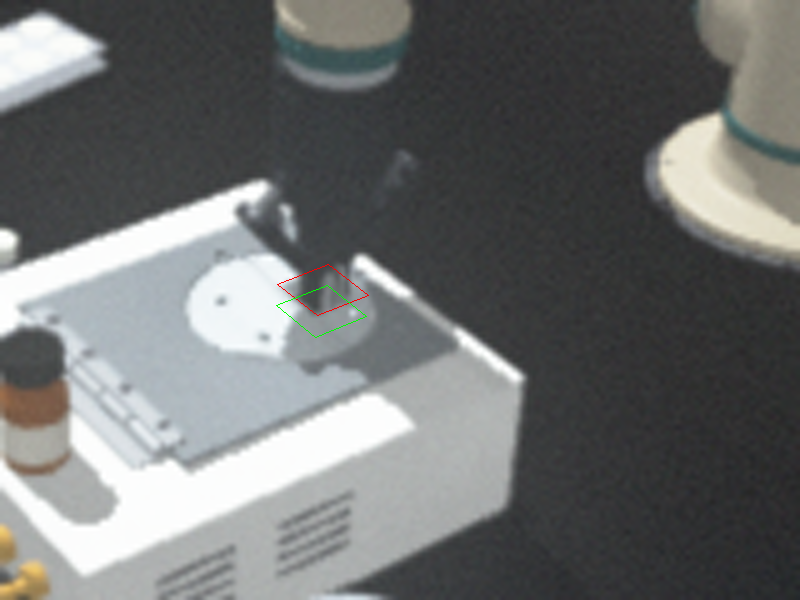

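The rim matches the 1.571 prediction (row 154). The tip is now sliding on the floor towards the side wall. I'll ease the press slightly and push the wall once to be sure it is at the stop.

arm_command(targets=[{"dp": [-0.0007, 0, -0.0015], "turn": [0, 0, 0], "grip": -1}, {"dp": [0, 0, -0.0015], "turn": [0, 0, 0], "grip": -1}, {"dp": [0, 0, -0.0015], "turn": [0, 0, 0], "grip": -1}, {"dp": [0, 0, 0], "turn": [0, 0, 0], "grip": -1}])

```text
clock: 9.55
position: [0.4957, 0.0368, 0.2732]
ee_rot: [-0.496, -0.506, -0.49, 0.507]
contact_force: [0.7, -9.9, 15.3]
width: 0.0003
```

```bash
python3 -c "
from look import *
rep()"
```

```text
tip ang 1.8400245447198054 r 0.03266797336566405 tool ang 1.5799929133319242 z 0.10017233396198846 Ftool [-15.2141   1.0149   9.9978]
```

arm_command(targets=[{"dp": [0, 0, -0.0015], "turn": [0, 0, 0], "grip": -1}, {"dp": [0, 0, -0.001], "turn": [0, 0, 0], "grip": -1}, {"dp": [0, 0, 0], "turn": [0, 0, 0], "grip": -1}])

```text
clock: 9.85
position: [0.4958, 0.0383, 0.2732]
ee_rot: [-0.497, -0.505, -0.49, 0.508]
contact_force: [0.9, -13.6, 15.5]
width: -0.0
```

```bash
python3 -c "
from look import *
rep()"
```

```text
tip ang 1.8690862641617405 r 0.03297999148211549 tool ang 1.578981646703659 z 0.1001624572340642 Ftool [-15.3222   1.3847  13.7557]
```

arm_command(targets=[{"dp": [0, 0, -0.0015], "turn": [0, 0, 0], "grip": -1}, {"dp": [0, 0, -0.001], "turn": [0, 0, 0], "grip": -1}, {"dp": [0, 0, 0], "turn": [0, 0, 0], "grip": -1}])

```text
clock: 10.15
position: [0.4959, 0.0392, 0.2732]
ee_rot: [-0.499, -0.504, -0.489, 0.508]
contact_force: [0.4, -20.8, 15.1]
width: 0.0002
```

```bash
python3 -c "
from look import *
rep();look('11',p=POSE[:3]+[.0,1.571],names=('wrist',))"
```

```text
tip ang 1.8744464912572363 r 0.03296751137418995 tool ang 1.577360437570126 z 0.10017912115183514 Ftool [-14.75     0.9929  20.9965]
tip [0.4967 0.0367 0.1002] F [  0.4041 -20.7961  15.0586] M [-3.3735  0.0081 -0.0318] 10.15 q6 -0.021550450779364943
```

View pics/wrist_11.png

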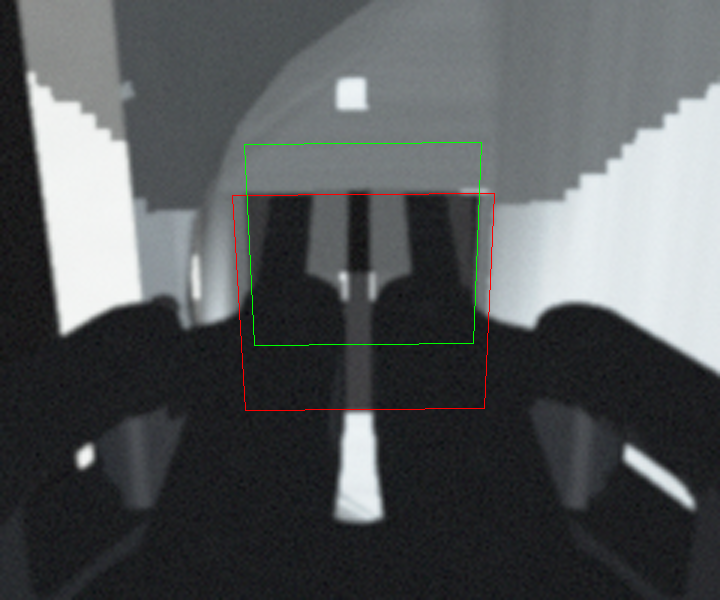

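arm_command(targets=[{"dp": [-0.001, 0, 0.002], "turn": [0, 0, 0], "grip": -1}, {"dp": [-0.001, 0, 0.0015], "turn": [0, 0, 0], "grip": -1}, {"dp": [-0.002, 0, 0.001], "turn": [0, 0, 0], "grip": -1}, {"dp": [0, 0, 0], "turn": [0, 0, 0], "grip": -1}])

```text
clock: 10.6
position: [0.4952, 0.0374, 0.275]
ee_rot: [-0.495, -0.506, -0.491, 0.508]
contact_force: [2.7, -8.2, 2.0]
width: 0.0003
```

```bash
python3 -c "
from look import *
rep()"
```

```text
tip ang 1.8575573147804565 r 0.03400428304889743 tool ang 1.5812158788803738 z 0.10198419074354687 Ftool [-1.9206  2.953   8.1781]
```

Still 8 N on the wall and nothing on the floor. I'll back off the wall, then lift.

arm_command(targets=[{"dp": [0, 0, 0.002], "turn": [0, 0, 0], "grip": -1}, {"dp": [0, 0, 0.002], "turn": [0, 0, 0], "grip": -1}, {"dp": [0, 0, 0.001], "turn": [0, 0, 0], "grip": -1}, {"dp": [0, 0, 0], "turn": [0, 0, 0], "grip": -1}])

```text
clock: 11.0
position: [0.4936, 0.0347, 0.2744]
ee_rot: [-0.492, -0.507, -0.493, 0.508]
contact_force: [-0.4, -0.5, 0.1]
width: -0.0001
```

```bash
python3 -c "
from look import *
rep()"
```

```text
tip ang 1.7927946579906258 r 0.03579429569690435 tool ang 1.5826972998272342 z 0.10143725525286124 Ftool [-0.0506 -0.363   0.5092]
```

arm_command(targets=[{"dp": [-0.003, 0, 0.0], "turn": [0, 0, 0], "grip": -1}, {"dp": [-0.005, 0, 0.0], "turn": [0, 0, 0], "grip": -1}, {"dp": [-0.008, 0, 0.0], "turn": [0, 0, 0], "grip": -1}, {"dp": [-0.01, 0, 0], "turn": [0, 0, 0], "grip": -1}, {"dp": [-0.02, 0, 0], "turn": [0, 0, 0], "grip": -1}, {"dp": [-0.03, 0, 0], "turn": [0, 0, 0], "grip": -1}, {"dp": [0, 0, 0], "turn": [0, 0, 0], "grip": -1}])

```text
clock: 11.7
position: [0.4957, 0.0345, 0.3555]
ee_rot: [0.495, 0.51, 0.49, -0.505]
contact_force: [0.8, 0.5, 0.2]
width: 0.0001
```

```bash
python3 -c "
from look import *
rep();look('12',p=POSE[:3]+[.0,1.571])"
```

```text
tip ang 1.8124118003408638 r 0.03179049522947339 tool ang 1.58253897625501 z 0.18247103563980355 Ftool [-0.2099  0.7606 -0.5351]
tip [0.4973 0.0344 0.1825] F [0.7742 0.5123 0.2168] M [ 0.0418 -0.0168  0.0346] 11.7 q6 -0.040939539921546184
```

View pics/wrist_12.png

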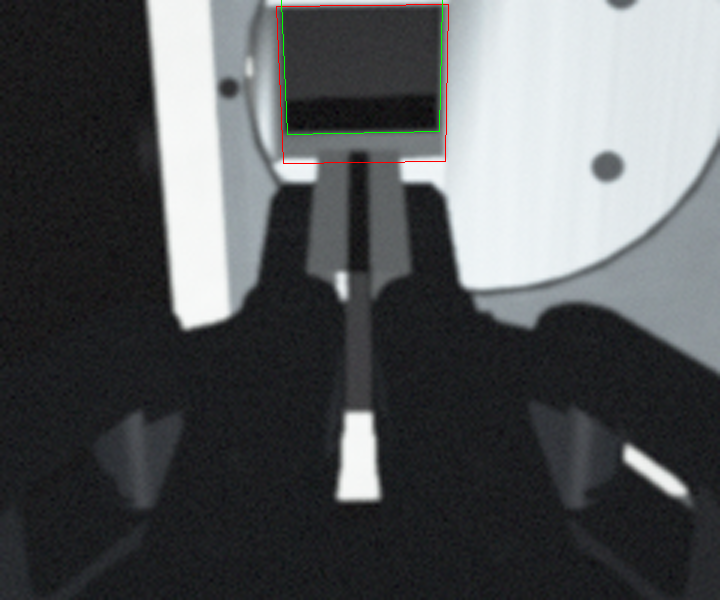

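View pics/scene_12.png

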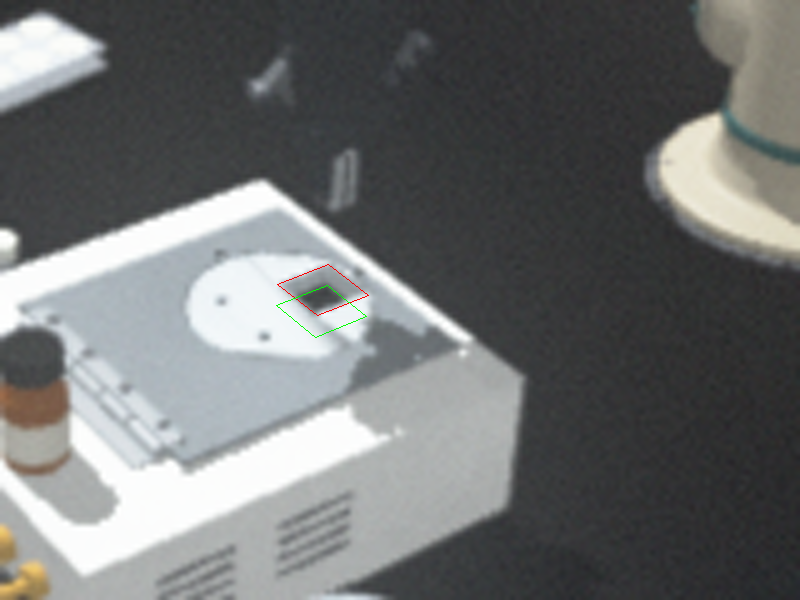

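The cover stays down and the slot matches the 1.571 overlay. I'll retreat a bit further, wait, and check once more.

arm_command(targets=[{"dp": [-0.04, 0, 0], "turn": [0, 0, 0], "grip": -1}, {"dp": [-0.04, 0, 0], "turn": [0, 0, 0], "grip": -1}, {"dp": [-0.02, 0, 0], "turn": [0, 0, 0], "grip": -1}, {"dp": [0, 0, 0], "turn": [0, 0, 0], "grip": -1}, {"dp": [0, 0, 0], "turn": [0, 0, 0], "grip": -1}, {"dp": [0, 0, 0], "turn": [0, 0, 0], "grip": -1}, {"dp": [0, 0, 0], "turn": [0, 0, 0], "grip": -1}, {"dp": [0, 0, 0], "turn": [0, 0, 0], "grip": -1}])

```text
clock: 12.6
position: [0.4941, 0.0345, 0.4497]
ee_rot: [-0.492, -0.507, -0.493, 0.508]
contact_force: [-0.3, 0.5, 0.3]
width: -0.0001
```

```bash
python3 -c "
from look import *
rep();look('13',p=POSE[:3]+[.0,1.571])
im=manip.get_image('top')[:,:,::-1];cv2.imwrite('pics/top13.png',im)
d=cv2.absdiff(im,cv2.imread('pics/top0.png')).max(2)
print((d[140:220,240:277]>60).sum(),(d[160:195,352:390]>60).sum(),(d[140:168,290:345]>60).sum(),(d[170:270,170:215]>60).sum(),(d[170:270,430:475]>60).sum())
print(manip.get_state()['qd'])"
```

```text
tip ang 1.790728484961912 r 0.03530755263151475 tool ang 1.5826425120663967 z 0.27668910035043703 Ftool [-0.3007 -0.3157 -0.4941]
tip [0.4937 0.0346 0.2767] F [-0.3     0.5032  0.3015] M [-0.0434 -0.0121 -0.0076] 12.6 q6 -0.040973131652476465
0 0 0 19 0
[ 0.0003 -0.0043 -0.0055  0.0002  0.0012 -0.    ]
```

View pics/scene_13.png

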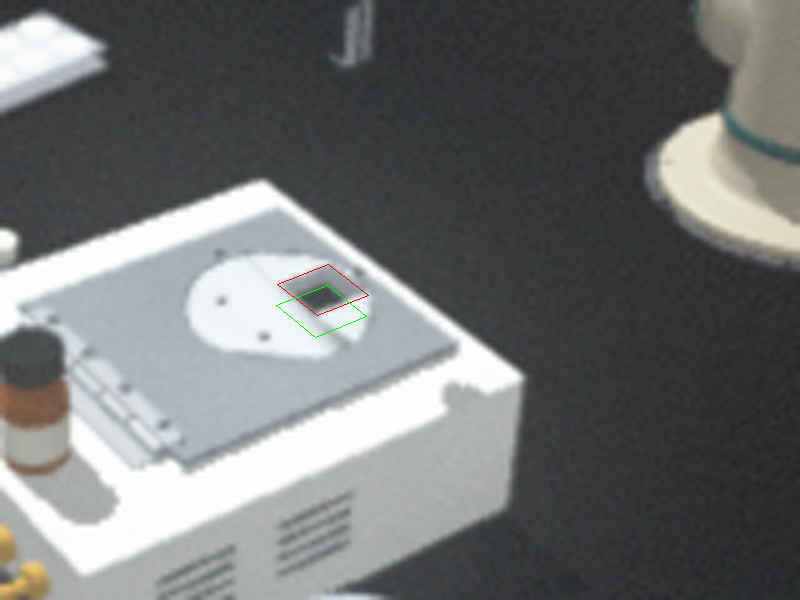

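View pics/wrist_13.png

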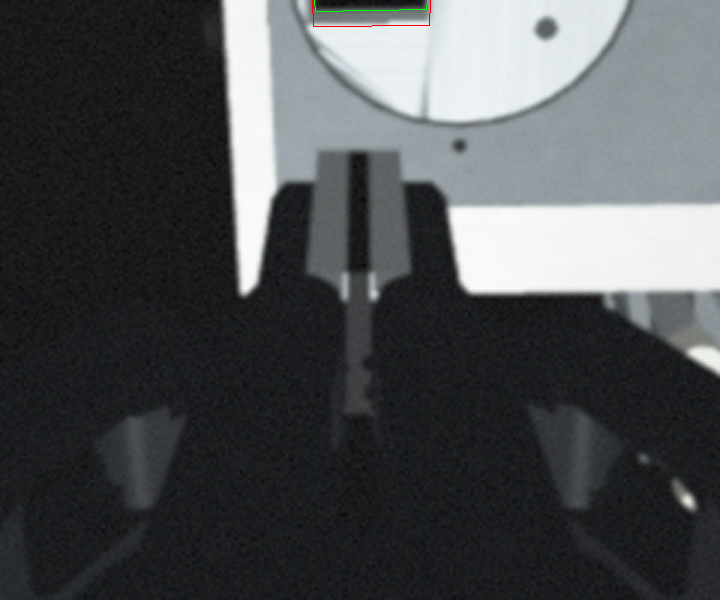

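```bash
python3 -c "
from rig import manip
print(manip.sign_off())"
```

```text
the job is handed in; nothing more can be done
None
```

The cover is shut and the fastener is turned to its stop. About 1.5 s after I let go, the cover was still down flush and the job was handed in at about 13 s.

**What I did:** I set the closed fingertips in the slot and pressed the cover shut with about 15–20 N. I then turned the fastener clockwise along its arc and pushed the slot's side wall with about 21 N, where it stopped moving. After that I unloaded and lifted clear.

**Last checks:**
- **Fastener and cover:** the scene and wrist pictures show the cover down and the slot on the outline drawn for 1.571 rad with the cover shut. The wrist force was back to about 0.
- **Other things:** compared with the first top view, nothing had changed around the petri stack, tube rack, vial, filter, well plate and tip box. The area of the bottle and flask differed by 19 pixels. I took that to be the arm's shadow having moved and did not check it further.

**Disagreement:** the first estimates of the fastener angle differed (0.13–0.16 rad from the first views, about 0.23 rad from the wrist close-up). I used the close-up, and the fingertips went in without trouble.

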